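# Hold the tapping head over its keg for sanitising

## Robot

A 6-joint arm with a two-finger parallel gripper is mounted at the origin on the work surface. World frame = base frame: x ahead of the robot, y to its left, z up, the work surface at z = 0. Lengths are in m, angles in rad, forces in N, time in s.
With the tool pointing down it reaches from about 0.3 to 0.875 m from the base axis. Payload 6.4 kg.
Tool frame: the origin (TCP) lies midway between the tips of the shut fingers; the grasp point (between the pads) lies 19 mm behind it; y points along the fingers, x is the direction in which the jaws open and shut, and the axes are right-handed (so a half turn about y gives the same grasp; the last joint's range is limited). The gripper opens to 88 mm and grips with 3 to 60 N. Pads are 18 mm wide; open, the fingers measure 123 mm over their backs; the gripper's body (75 mm by 187 mm) begins 45 mm behind the grasp point.
Start: joints at [-1.481, 0.181, 1.607, -0, 1.354, -0.206], TCP at [0.168, -0.55, 0.203] pointing down, gripper open.
Joint ranges: [-2.99, 2.99], [-0.89, 2.07], [0.3, 2.58], [-1.14, 4.28], [0, 2.63], [-3.12, 3.12]. Speed limits (rad/s): [2.57, 2.57, 3.01, 3.14, 3.14, 3.14].

## Interface

Orientations are given as a unit quaternion [w, x, y, z].
In Python, from workcell import env, eoat, capture, camera_params, workorder gives the robot as it stands. Calls block until the motion is done:
- env.goto(position, orientation): joint-space move of the TCP to a pose.
- env.move_straight(position, vel=0.15, frame=None, force_limit=None): straight line of the TCP; frame=None keeps the orientation; vel is the mean speed in m/s. With force_limit (N) it stops when the force on the tool has changed by that much, and returns True; else False.
- env.move_joints(angles): joint-space move.
- eoat.grip(opening, grip_force=None): opening from 0.0 (shut) to 1.0 (fully open); grip_force is the grip in N (None keeps the last); returns when the fingers have stopped.
- env.hold(seconds).
- env.ik(position, orientation): joint angles nearest the present ones, or None.
- capture(name): name is "scene" or "side" or "wrist"; returns the picture (400x640x3 uint8, blue, green, red); there is no depth.
- camera_params(name): a dict with "mtx" (3x3 intrinsics, pixels), "rvec" (rotation vector, rad) and "tvec" (3), from world to camera coordinates, as OpenCV has them. Camera axes: x right, y down, z forward; pixel columns grow to the right and rows downward; lengths in m; the calibration is good to about 2 mm. A picture is of the moment at which its call begins: read the wrist's pose just before it. camera_params takes no time and is no camera call; for the wrist camera it gives the pose at the moment of the call.
A pose or a line that the arm cannot do raises env.MotionError and nothing moves.
- workorder.job_done(): hands the job in, once; it reports no verdict.
Readings, each from a call of its own:
- env.get_time_s(): time.
- env.get_q(): joint angles.
- env.get_joint_velocities(): joint speeds.
- env.get_joint_torque(): joint torques, N m.
- env.get_tcp_pos(): TCP position.
- env.get_tcp_rot(): TCP orientation.
- env.get_ft_force(): force on the tool from outside, world axes, zero at the start.
- env.get_ft_torque(): the same for the moment, N m.
- env.get_grip_width(): opening from 0.0 (shut) to 1.0 (fully open).
Only numpy, scipy, OpenCV 4.12 (cv2) and the standard library are available. Lean on these libraries where they do the work, as an engineer would, in place of code of your own. Each camera call takes 0.05 s, during which the arm holds its last target. There are 200 camera calls.

## Task

Swing the red latch lever on the orange case fully clear of the lid, open the lid until it stands upright (it stays where it is left), and take out the tapping head with the yellow top. Carry it over the bottles to the mini keg with the yellow collar and stop with it hovering upright about a centimetre above the keg's mouth, centred, its two ears in line with the keg's two ears and never touching the keg: finish there, still holding it still, so that I can spray sanitiser between the two before it is seated. Leave the blue head in its nest and the kegs, bottles and pint glass where they stand, and leave the lid open.

Things in the scene. Friction and masses are not known exactly. Their poses are not given: they have to be found in the camera images.
- case: Hard case fixed to the bar: black base 130 (x) x 200 (y) x 55 mm high, orange lid making it 100 mm high. Origin: centre of underside; x from front to hinge side (away from robot), y left, z up. Walls 4 mm. Inside, foam with its top at 30 mm has two round nests, at x = -5, y = +50 and -50 mm, one per head. Latch bracket in front at y = +90, out to x = -103 mm.
- latch (a joint): Latch lever on an upright pivot; 0 = locked, its arm over the lid's steel tongue, physically blocking the lid; end stop 1.7 rad: swing it to about 1.4. Opening swings the knob end from case -y towards case -x (to the robot), clockwise seen from above. It stays where left (about 1.2 N at the knob to move it).
- latch_pivot (a point): The latch's pivot, at x = -90, y = +90, z = 66 mm in the case. The red arm runs from it along case -y when locked.
- latch_knob (a point): Point to grip on the latch's upright red round knob, 16 mm diameter, 45 mm from the pivot. The knob rises from the arm (75 mm above the bar) to 124 mm; this point is 12 mm below its top. Pinch it from any side, or push it. When locked its axis lies 25 mm in front of the lid's front wall.
- case_lid (a joint): Lid hinge at the rear (+x) edge of the case: 0 = closed, grows as the lid swings up and back; 1.57 = upright, stop at 1.85 rad. Stiff hinge: the lid (0.25 kg) stays at any angle where it is left. Open it to about 1.65.
- lid_hinge (a point): Middle of the lid's hinge line, at x = +65, y = 0, z = 55.5 mm in the case; the hinge line runs along case y.
- lid_fin (a point): Point to grip on the lid's black grab fin, 28 mm above the lid's top, 8 mm below the fin's top. Fin: 22 mm long (case x), 14 mm thick (case y), 36 mm tall, near the lid's front edge. Pinched across its thickness it pivots between the fingers as the lid swings. With the lid closed this point lies 116 mm in front of and 73 mm above the hinge line.
- yellow_head: Tapping head with yellow top, 72 mm tall, 0.2-0.45 kg, upright in one nest. Origin: centre of its foot's underside, z up, 18 mm above the bar in the nest. Foot 26 mm dia, 12 high; flange 12 to 20 mm up, 46 mm disc with two ears along x, 70 over the ears, 28 wide, rests on the foam; grip block 34 (x) by 24 (y) mm from 20 to 72 up: grip across y. Barb 14 mm out at +x, 56 up. Yellow ear tips.
- blue_head: The same head with a blue top, in the other nest: leave it. Origin as above.
- yellow_keg: Steel mini keg with yellow collar, 128 mm diameter, 200 mm tall, 3 kg, standing on the bar. Origin: centre of its underside; z up, x along the line of its two ears. Either of two places.
- yellow_keg_mouth (a point): Centre of that keg's mouth, on its flat top face 200 mm above the bar; axes as the keg's: the neck has two ears along x, 70 mm over the ears, 28 mm wide, 8 mm thick, plain steel above the yellow collar. The head may be turned half round: only the line of the ears counts.
- blue_keg: The same keg with blue collar: leave it. Origin: centre of its underside.
- bottle0: Amber bottle, 60 mm diameter, 175 mm tall, standing upright on the bar between case and kegs: an obstacle to carry over, about 0.5 kg. Origin: centre of its underside, z up.
- bottle1: Green bottle, 60 mm diameter, 175 mm tall, standing upright on the bar between case and kegs: an obstacle to carry over, about 0.5 kg. Origin: centre of its underside, z up.
- bottle2: Amber bottle, 60 mm diameter, 175 mm tall, standing upright on the bar between case and kegs: an obstacle to carry over, about 0.5 kg. Origin: centre of its underside, z up.
- pint_glass: Empty pint glass, 84 mm diameter, 145 mm tall, on the bar beyond the bottles. Origin: centre of its underside.
There are look-alikes about, which are no part of the job. Leave any pink or purple look-alike of the yellow_keg alone.

How it is judged:
By the outcome, as a careful person would: the job done as asked, in the order asked, and still so for the second after the job is handed in, while the arm keeps its last pose, push and grip.
It also fails if it takes over 72 s, if anything falls off the work surface, if the arm or the gripper's body presses on something with over 40 N, if the wrist force passes 120 N, or if a joint passes its speed limit or range.

## Working session

There is one attempt and no reset: what is moved stays moved. The work goes in short steps, each a Python script; the robot and the scene stay as the last script left them, time stands still between calls to the robot, and variables do not carry over. Pictures are saved under pics/ and viewed, about 8 in all and at most 12, crops included, and the job is handed in when it is done.

```bash
ls; mkdir -p pics; python3 - <<'E'
from workcell import env,eoat,capture,camera_params,workorder
import cv2,numpy as np
for n in("scene","side"):
    im=capture(n);cv2.imwrite(f"pics/{n}0.png",im)
    p=camera_params(n);R=cv2.Rodrigues(np.array(p["rvec"],float))[0]
    print(n,p["mtx"],-R.T@np.array(p["tvec"]).ravel(),R[2])
print(env.get_time_s(),env.get_tcp_rot(),env.get_tcp_pos())
E
```

```text
pics
scene [[374.82020053   0.         320.63610879]
 [  0.         374.82020053 200.88094455]
 [  0.           0.           1.        ]] [ 1.19783208 -0.24324913  0.74617396] [-0.75828638  0.12489466 -0.63984615]
side [[489.13542221   0.         323.53043607]
 [  0.         489.13542221 208.29764899]
 [  0.           0.           1.        ]] [ 0.90848089 -0.09683367  1.48989163] [-0.30923195 -0.03194236 -0.95045004]
0.1 [ 0.56861341 -0.56781842  0.42122177 -0.42051546] [ 0.16756957 -0.54951034  0.20253304]
```

View pics/scene0.png

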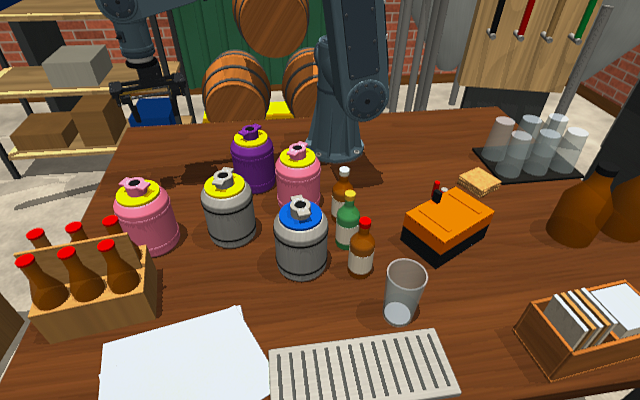

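View pics/side0.png

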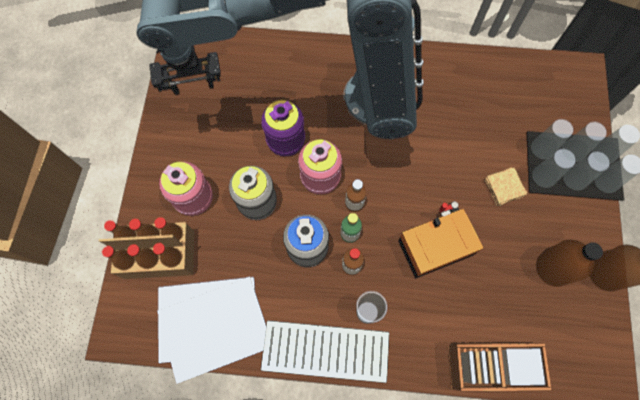

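The scene view shows the yellow keg at (228,205) and the orange case at (450,222). Pink and purple look-alikes stand around the keg. In the side view the keg mouth is at about (249,180) and the case at (442,242). Next I'll zoom in and measure.

```bash
cat > h.py <<'E'
from workcell import env,eoat,capture,camera_params,workorder
import cv2,numpy as np
from scipy.spatial.transform import Rotation as Ro
def rays(p,uv):
    R=cv2.Rodrigues(np.array(p["rvec"],float))[0];t=np.array(p["tvec"],float).ravel()
    d=cv2.undistortPoints(np.array(uv,float).reshape(-1,1,2),np.array(p["mtx"]),None).reshape(-1,2)
    return -R.T@t,np.c_[d,np.ones(len(d))]@R
def onz(p,uv,z):
    c,d=rays(p,uv);return c+d*((z-c[2])/d[:,2])[:,None]
def tri(p1,u1,p2,u2):
    c1,d1=rays(p1,[u1]);c2,d2=rays(p2,[u2]);d1,d2=d1[0],d2[0]
    s=np.linalg.lstsq(np.c_[d1,-d2],c2-c1,rcond=None)[0]
    a,b=c1+s[0]*d1,c2+s[1]*d2;return (a+b)/2,np.linalg.norm(a-b)
def project(p,X):
    return cv2.projectPoints(np.array(X,float).reshape(-1,3),np.array(p["rvec"],float),np.array(p["tvec"],float),np.array(p["mtx"]),None)[0].reshape(-1,2)
def hsv(im,lo,hi): return cv2.inRange(cv2.cvtColor(im,cv2.COLOR_BGR2HSV),lo,hi)
def quat(xaxis,zaxis):
    "tool pointing along zaxis?? set by axes: x=jaw dir, y=finger dir"
    x=np.array(xaxis,float);y=np.array(zaxis,float);M=np.c_[x,y,np.cross(x,y)]
    return np.roll(Ro.from_matrix(M).as_quat(),1)
E
python3 - <<'E'
from h import *
P={n:camera_params(n) for n in("scene","side")}
I={n:cv2.imread(f"pics/{n}0.png") for n in P}
def crop(n,x,y,w,h,k): return cv2.resize(I[n][y:y+h,x:x+w],None,fx=k,fy=k,interpolation=cv2.INTER_CUBIC)
a=crop("side",395,195,100,85,4);b=crop("side",220,155,75,70,4)
c=crop("scene",395,170,100,100,4);d=crop("scene",190,160,75,70,4)
out=np.zeros((600+140,700,3),np.uint8)
out[:340,:400]=a;out[:280,400:]=b;out[340:740,:400]=c;out[340:620,400:]=d
cv2.imwrite("pics/crop1.png",cv2.resize(out,(567,600),interpolation=cv2.INTER_AREA))
print(Ro.from_quat(np.roll(env.get_tcp_rot(),-1)).as_matrix().round(2))
m=hsv(I["side"],(5,140,120),(20,255,255));m[:, :390]=0;m[:195]=0;m[285:]=0;m[:,490:]=0
c=max(cv2.findContours(m,0,2)[0],key=cv2.contourArea)
r=cv2.minAreaRect(c);bx=cv2.boxPoints(r);print("lid",bx.round(1).tolist())
q=cv2.approxPolyDP(c,4,True).reshape(-1,2);print(q.tolist());print(onz(P["side"],q,.1).round(3))
for n,x0,y0,x1,y1 in(("side",225,160,280,215),("scene",198,165,255,210)):
    s=I[n]; m=hsv(s,(20,120,100),(35,255,255));k=np.zeros_like(m);k[y0:y1,x0:x1]=1;m*=k
    c=max(cv2.findContours(m,0,2)[0],key=cv2.contourArea);e=cv2.fitEllipse(cv2.convexHull(c));print(n,"collar",e,onz(P[n],[e[0]],.19).round(3))
E
```

```text
[[ 0.29 -0.    0.96]
 [-0.96  0.    0.29]
 [-0.   -1.    0.  ]]
lid [[401.1000061035156, 231.0], [465.8999938964844, 204.39999389648438], [484.0, 248.39999389648438], [419.20001220703125, 275.0]]
[[464, 207], [439, 217], [437, 227], [429, 220], [402, 231], [421, 273], [482, 249]]
[[0.414 0.274 0.1  ]
 [0.452 0.2   0.1  ]
 [0.483 0.195 0.1  ]
 [0.464 0.171 0.1  ]
 [0.505 0.093 0.1  ]
 [0.625 0.153 0.1  ]
 [0.538 0.327 0.1  ]]
side collar ((248.9578094482422, 182.0059051513672), (32.351470947265625, 33.05754852294922), 76.10784149169922) [[ 0.427 -0.359  0.19 ]]
scene collar ((224.02984619140625, 185.0367889404297), (25.945926666259766, 41.123634338378906), 82.43413543701172) [[ 0.449 -0.358  0.19 ]]
```

View pics/crop1.png

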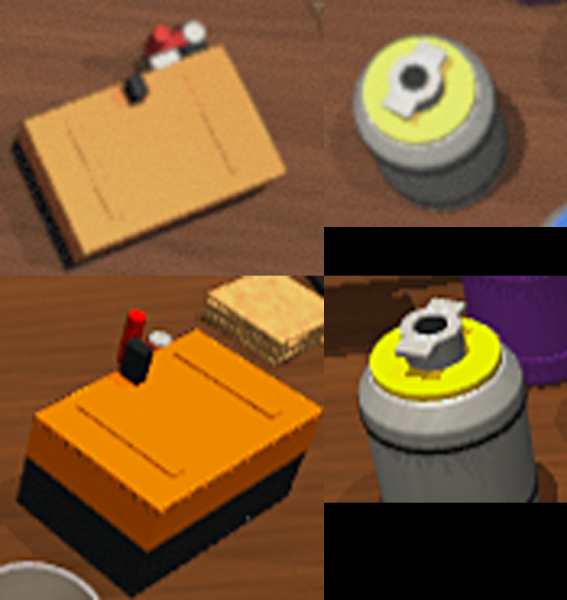

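The crop shows the case with its front (latch and fin) facing the robot. The keg's ears run diagonally, with tips near crop (393,108) and (432,48). Next I'll fit the case pose, then move for a wrist view of the keg mouth.

```bash
python3 - <<'E'
from h import *
P={n:camera_params(n) for n in("scene","side")}
I={n:cv2.imread(f"pics/{n}0.png") for n in P}
def c2(u,v,x0,y0,ox,oy): return [x0+(u-ox)/3.243-.3,y0+(v-oy)/3.243-.3]
sc=[c2(u,v,395,170,0,275.7) for u,v in((200,332),(36,415),(162,512),(322,408))]
sd=[c2(u,v,395,195,0,0) for u,v in((222,45),(22,122),(285,172))]
L=np.array([[-65,100],[-65,-100],[65,-100],[65,100]])/1000
def fit(A,B):
    a,b=A.mean(0),B.mean(0);U,S,V=np.linalg.svd((A-a).T@(B-b));R=(U@V).T
    return R,b-R@a,np.degrees(np.arctan2(R[1,0],R[0,0])),np.linalg.norm(A@R.T+b-R@a-B,axis=1)
A=onz(P["scene"],sc,.1)[:,:2];B=onz(P["side"],sd,.1)[:,:2]
for n,(l,x) in dict(scene=(L,A),side=(L[[0,1,3]],B),both=(np.r_[L,L[[0,1,3]]],np.r_[A,B])).items():
    R,t,yaw,e=fit(l,x);print(n,t.round(4),yaw.round(2),e.round(4))
from json import dump; dump([*t,np.radians(yaw)],open("case.json","w"))
def w(p): return np.r_[R@np.array(p[:2])+t,p[2]]
# predicted knob top/fin vs red masks
for n in P:
    m=hsv(I[n],(0,150,90),(4,255,255))|hsv(I[n],(174,150,90),(180,255,255));k=np.zeros_like(m);k[170:230,420:465]=1;m*=k
    ys,xs=np.nonzero(m);print(n,"red",xs.min(),xs.max(),ys.min(),ys.max(),"pred knob top,base,finTop",project(P[n],[w((-.09,.045,.124)),w((-.09,.045,.075)),w((-.051,0,.1365))]).round(1).tolist())
m1=onz(P["scene"],[[223.2,175.2]],.2);m2=onz(P["side"],[[247.4,178.4]],.2);print(m1,m2,tri(P["scene"],[223.2,175.2],P["side"],[247.4,178.4]))
tips=[c2(u,v,220,155,324.3,0) for u,v in((397,110),(433,48))];tp=onz(P["side"],tips,.2);print(tp, np.linalg.norm(tp[1]-tp[0]))
k=(m1+m2)[0]/2
d=(tp[1]-tp[0])[:2];d/=np.linalg.norm(d);print("yaw",np.degrees(np.arctan2(d[1],d[0])))
q=env.get_tcp_rot();env.goto([k[0],k[1],.42],q)
pw=camera_params("wrist");im=capture("wrist");cv2.imwrite("pics/w1.png",im)
np.savez("w1.npz",**pw)
Rw=cv2.Rodrigues(np.array(pw["rvec"],float))[0];print("wcam",-Rw.T@np.array(pw["tvec"]).ravel(),Rw[2],"t",env.get_time_s(),project(pw,[[*k[:2],.2]]))
E
```

```text
scene [0.5215 0.2143] 26.88 [0.0035 0.0006 0.0004 0.0035]
side [0.5217 0.2107] 26.81 [0.0011 0.0006 0.001 ]
both [0.5216 0.2128] 26.97 [0.0043 0.0021 0.001  0.0032 0.0008 0.0025 0.0028]
scene red 432 442 181 194 pred knob top,base,finTop [[437.0, 181.9], [433.3, 195.6], [438.0, 191.2]]
side red 441 451 203 211 pred knob top,base,finTop [[445.0, 205.0], [441.2, 210.1], [437.9, 221.0]]
[[ 0.42151443 -0.3599898   0.2       ]] [[ 0.41994112 -0.3632154   0.2       ]] (array([ 0.41967603, -0.36181098,  0.19901371]), np.float64(0.0031498116176317133))
[[ 0.45189891 -0.37366055  0.2       ]
 [ 0.39143004 -0.35054168  0.2       ]] 0.06473767330778725
yaw 159.07680411171444
wcam [ 0.49359447 -0.33960879  0.59958956] [-0.28779837 -0.08413491 -0.95398816] t 1.575 [[322.66252161 157.45046836]]
```

View pics/w1.png

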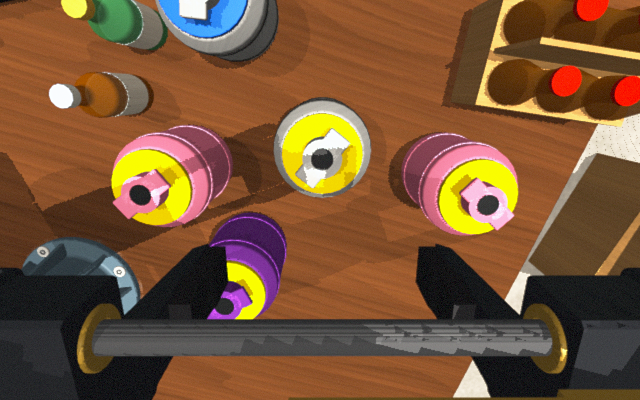

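The wrist view shows the keg mouth at about (321,159), close to the predicted (323,157), with the ears running from (345,135) to (302,182). I'll refine the keg from this picture and do the latch.

```bash
cat >> h.py <<'E'
import json,os
if os.path.exists("case.json"):
    cx,cy,cth=json.load(open("case.json"))
    CR=np.array([[np.cos(cth),-np.sin(cth)],[np.sin(cth),np.cos(cth)]])
    def w(p): return np.r_[CR@np.array(p[:2])+[cx,cy],p[2]]
    QC=quat([*(-CR[:,1]),0],[0,0,-1])
G=np.array([0,0,-.019])  # TCP from grasp point, tool down
E
python3 - <<'E'
from h import *
p=dict(np.load("w1.npz"));im=cv2.imread("pics/w1.png")
y=hsv(im,(22,120,80),(35,255,255));k=np.zeros_like(y);k[100:190,275:370]=255;y&=k
hull=np.zeros_like(y);cv2.fillPoly(hull,[cv2.convexHull(cv2.findNonZero(y))],255)
e=cv2.fitEllipse(cv2.convexHull(cv2.findNonZero(y)));print("collar",e,onz(p,[e[0]],.185)[0].round(4))
V=cv2.cvtColor(im,cv2.COLOR_BGR2GRAY)
hole=((V<60)&(hull>0)).astype(np.uint8);n,l,s,c=cv2.connectedComponentsWithStats(hole);i=1+s[1:,4].argmax();print("hole",s[i],c[i],onz(p,[c[i]],.2)[0].round(4))
h2=hsv(im,(0,0,130),(180,60,255))&hull
n,l,s,c2=cv2.connectedComponentsWithStats(h2|(hole*255));i=l[int(c[hole.any() and i][1]),int(c[i][0])] if 0 else 1+s[1:,4].argmax()
pts=cv2.findNonZero((l==i).astype(np.uint8)).reshape(-1,2);X=onz(p,pts,.2)[:,:2]
r=cv2.minAreaRect((X*1000).astype(np.float32));print("neck rect mm",r);ev,vec=np.linalg.eigh(np.cov(X.T));print("pca yaw",np.degrees(np.arctan2(vec[1,1],vec[0,1])),ev)
print("from",s[i])
# latch
kn=w((-.09,.045,.112));print("knob",kn)
eoat.grip(.5,15)
env.goto(kn+G+[0,0,.12],QC)
print("stop?",env.move_straight(kn+G,vel=.2,force_limit=8))
eoat.grip(0.,15);print("width mm",env.get_grip_width()*88,"t",env.get_time_s())
pw=camera_params("wrist");im=capture("wrist");cv2.imwrite("pics/w2.png",im)
E
```

```text
collar ((321.7393493652344, 153.20664978027344), (80.26397705078125, 80.4785385131836), 81.16134643554688) [ 0.4226 -0.3599  0.185 ]
hole [312 150  21  19 267] [322.24344569 160.30337079] [ 0.4174 -0.3621  0.2   ]
neck rect mm ((419.2657470703125, -360.6547546386719), (45.515377044677734, 68.90926361083984), 68.16578674316406)
pca yaw 159.0260041721916 [0.00011496 0.00034695]
from [ 296  129   54   59 1633]
knob [0.42097399 0.21204607 0.112     ]
stop? False
width mm 0.38865072120639726 t 6.0417
```

View pics/w2.png

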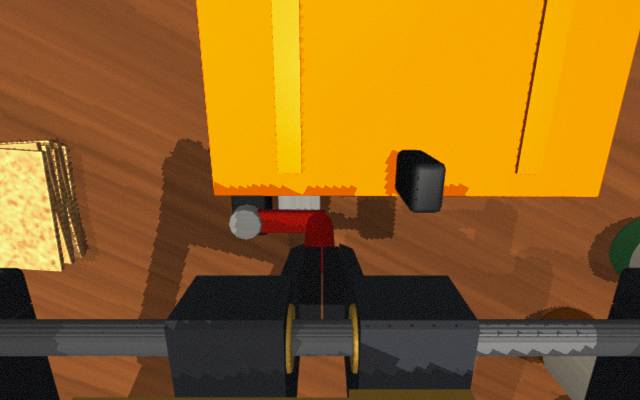

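Fingers closed to 0 mm just in front of the red knob, whose top is at about (318,232). So my case pose is about a centimetre off along x. The front lid corners here are at (213,195) and (601,196), so I'll re-fit from this close view.

```bash
python3 - <<'E'
from h import *
eoat.grip(.5,15)
x,y,z=env.get_tcp_pos();print("tcp",x,y,z)
env.move_straight([x,y,.22],vel=.25)
p=camera_params("wrist");im=capture("wrist");cv2.imwrite("pics/w3.png",im);np.savez("w3.npz",**p)
print(project(p,[w((-.065,.1,.1)),w((-.065,-.1,.1)),w((-.09,.045,.124)),w((-.051,0,.1365)),w((-.09,.09,.066))]).round(1).tolist())
p2=camera_params("side")
E
```

```text
tcp 0.42097910031504515 0.21204507476965218 0.09299799902685721
[[258.9, 150.9], [491.6, 151.1], [322.9, 186.4], [383.2, 140.7], [276.5, 170.5]]
```

View pics/w3.png

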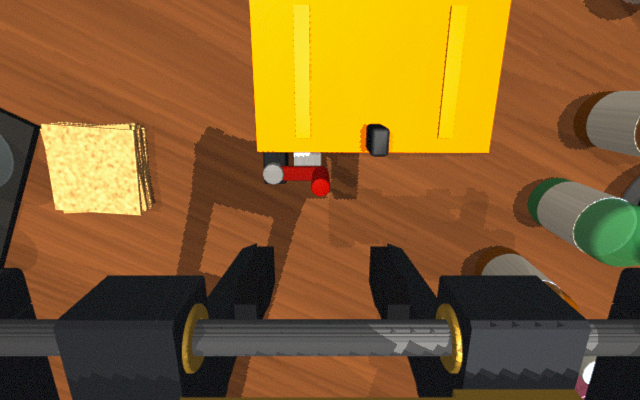

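```bash
python3 - <<'E'
from h import *
p=dict(np.load("w3.npz"))
t=np.array(env.get_tcp_pos());print(t,env.get_grip_width(), np.degrees(cth))
M=Ro.from_quat(np.roll(env.get_tcp_rot(),-1)).as_matrix();print(M.round(3))
print("tcp px",project(p,[t,t+[0,0,.019],t+M[:,0]*.022,t-M[:,0]*.022]).round(1).tolist())
R=cv2.Rodrigues(p["rvec"])[0];c=-R.T@p["tvec"].ravel();print("cam rel tcp in tool",M.T@(c-t),"fwd",M.T@R[2])
# w2 camera: lower by .127
p2=dict(p);c2=c+np.array([0,0,.093-t[2]]);p2["tvec"]=-R@c2
print("w2 knob top, grasp, front corners, tcp",project(p2,[w((-.09,.045,.124)),w((-.09,.045,.112)),w((-.065,.1,.1)),w((-.065,-.1,.1)),w((-.09,.045,.093)),w((-.09,.045,.075))]).round(1).tolist())
# triangulate knob top, wrist + scene/side
im=cv2.imread("pics/w3.png");m=hsv(im,(0,150,90),(4,255,255))|hsv(im,(174,150,90),(180,255,255));m[:,:311]=0;m[:,340:]=0
ys,xs=np.nonzero(m);print(xs.min(),xs.max(),ys.min(),ys.max())
E
```

```text
[0.41979626 0.2117453  0.21805741] 0.4996397694435863 26.970725855189748
[[ 0.453 -0.003  0.891]
 [-0.891 -0.001  0.453]
 [-0.001 -1.    -0.003]]
tcp px [[323.0, 233.4], [323.1, 248.2], [362.2, 233.4], [283.7, 233.4]]
cam rel tcp in tool [-0.00089274 -0.18191003  0.07720367] fwd [ 6.47538987e-04  9.54749328e-01 -2.97410998e-01]
w2 knob top, grasp, front corners, tcp [[323.7, 256.9], [323.6, 246.0], [217.7, 192.0], [602.9, 192.4], [323.4, 231.4], [323.3, 219.9]]
311 329 166 196
```

```bash
python3 - <<'E'
from h import *
p=dict(np.load("w3.npz"));t=np.array([0.42097,.212045,.22])
t=np.array(env.get_tcp_pos())
M=Ro.from_quat(np.roll(env.get_tcp_rot(),-1)).as_matrix()
for h in(0,.01,.02,.03,.04,.05):
  for dz in(-.009,0,.009): print(h,dz,project(p,[t+[0,0,h]+M[:,0]*.022+M[:,2]*dz,t+[0,0,h]+M[:,0]*.0395+M[:,2]*dz]).round().tolist())
im=cv2.imread("pics/w3.png")[225:345,210:430];cv2.imwrite("pics/w3c.png",cv2.resize(cv2.convertScaleAbs(im,alpha=2.5,beta=30),None,fx=3,fy=3))
E
```

```text
0 -0.009 [[362.0, 248.0], [392.0, 248.0]]
0 0 [[362.0, 233.0], [393.0, 233.0]]
0 0.009 [[363.0, 218.0], [394.0, 218.0]]
0.01 -0.009 [[364.0, 256.0], [396.0, 256.0]]
0.01 0 [[364.0, 241.0], [397.0, 241.0]]
0.01 0.009 [[365.0, 225.0], [398.0, 225.0]]
0.02 -0.009 [[366.0, 265.0], [400.0, 265.0]]
0.02 0 [[367.0, 249.0], [401.0, 249.0]]
0.02 0.009 [[367.0, 233.0], [402.0, 233.0]]
0.03 -0.009 [[368.0, 275.0], [404.0, 275.0]]
0.03 0 [[369.0, 258.0], [406.0, 258.0]]
0.03 0.009 [[370.0, 241.0], [407.0, 241.0]]
0.04 -0.009 [[371.0, 286.0], [409.0, 286.0]]
0.04 0 [[372.0, 268.0], [411.0, 268.0]]
0.04 0.009 [[373.0, 250.0], [412.0, 250.0]]
0.05 -0.009 [[374.0, 298.0], [415.0, 298.0]]
0.05 0 [[375.0, 280.0], [416.0, 280.0]]
0.05 0.009 [[376.0, 261.0], [418.0, 261.0]]
```

View pics/w3c.png

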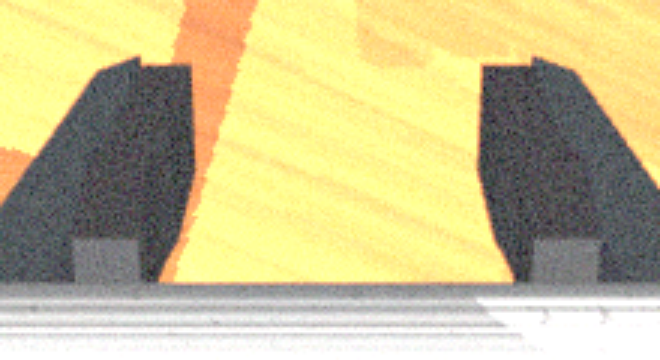

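The fingertips show at (371,247) in w3, which is about 38 mm above the reported TCP. That explains closing above the knob: the tips were at z≈0.13. I'll check this by a gentle touch on the bar in front of the case.

```bash
python3 - <<'E'
from h import *
a=w((-.15,-.03,0.0));eoat.grip(0.)
env.goto(a+[0,0,.03],QC)
f0=np.array(env.get_ft_force())
hit=env.move_straight(a+[0,0,-.06],vel=.04,force_limit=4)
print(hit,env.get_tcp_pos(),np.array(env.get_ft_force())-f0,env.get_time_s())
env.move_straight(a+[0,0,.1],vel=.2)
E
```

```text
True [ 0.40137243  0.11799077 -0.03502795] [-3.16267935 -0.48269281 11.72780198] 10.6833
```

Contact came at a reported z of −0.035, so the real fingertips are about 35 mm behind the stated TCP. I'll use a 54 mm grasp offset and redo the latch.

```bash
echo 'G=np.array([0,0,-.054])  # measured: tips 35 mm short of stated TCP' >> h.py
python3 - <<'E'
from h import *
eoat.grip(.5,15)
def kn(a): return w((-.09-.045*np.sin(a),.09-.045*np.cos(a),.112))+G
env.goto(kn(0)+[0,0,.06],QC)
print(env.move_straight(kn(0),vel=.12,force_limit=8))
eoat.grip(0.,15);wd=env.get_grip_width()*88;print("width",wd,env.get_ft_force())
if 12<wd<20:
    for a in np.linspace(0,1.45,7)[1:]:
        env.move_straight(kn(a),vel=.08)
    print("force",env.get_ft_force(),env.get_grip_width()*88)
    eoat.grip(.5);env.move_straight(kn(1.45)+[0,0,.09],vel=.2)
    im=capture("wrist");cv2.imwrite("pics/w4.png",im)
print(env.get_time_s())
E
```

```text
False
width 15.227575005813264 [-3.45695987  4.13135309  2.37917144]
force [-7.02585828 -8.21821415  8.10647795] 15.596347953242427
16.8917
```

```bash
python3 - <<'E'
from h import *
im=cv2.imread("pics/w4.png")
r=np.hypot(.116,.073);p0=np.arctan2(.073,.116)
def fin(a): return w((.065-r*np.cos(p0+a),.0015,.0555+r*np.sin(p0+a)))+G
eoat.grip(.5,30)
env.goto(fin(0)+[0,0,.05],QC)
cv2.imwrite("pics/w5.png",capture("wrist"))
print(env.move_straight(fin(0),vel=.12,force_limit=8))
eoat.grip(0.,30);wd=env.get_grip_width()*88;f0=np.array(env.get_ft_force());print("width",wd,f0)
if 11<wd<18:
    for a in np.linspace(0,1.67,13)[1:]:
        env.move_straight(fin(a),vel=.12)
        f=np.linalg.norm(np.array(env.get_ft_force())-f0);print(round(a,2),f.round(1),end="; ")
        if f>45: print("HIGH");break
print(env.get_time_s())
cv2.imwrite("pics/side6.png",capture("side"))
a=cv2.imread("pics/w5.png");b=cv2.imread("pics/side6.png")[120:320,300:560]
cv2.imwrite("pics/m6.png",np.hstack([cv2.resize(a,(400,250)),cv2.resize(b,(400,308))[:250]]))
E
```

```text
False
width 13.43280831380787 [-0.05763221 -1.4503939   2.53684784]
0.14 5.0; 0.28 5.8; 0.42 8.0; 0.56 5.9; 0.7 3.8; 0.84 3.4; 0.97 4.5; 1.11 4.8; 1.25 6.0; 1.39 5.4; 1.53 5.2; 1.67 6.3; 22.5333
```

View pics/m6.png

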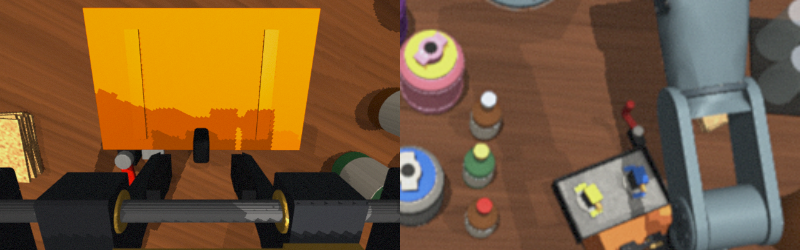

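The latch is swung clear at about (630,120) in the right-hand picture. The lid is up and both heads are visible, yellow in the −y nest at (588,200) and blue at (637,180). Next I'll release the fin and look at the yellow head from the wrist.

```bash
python3 - <<'E'
from h import *
x=np.array(env.get_tcp_pos());eoat.grip(.5,30);env.move_straight(x+[0,0,.1],vel=.25)
env.goto(w((-.085,-.05,.2)),QC)
p=camera_params("wrist");im=capture("wrist");cv2.imwrite("pics/w7.png",im);np.savez("w7.npz",**p)
print(project(p,[w((-.005,-.05,.09)),w((-.005,-.05,.038))]).round(1),env.get_time_s())
E
```

```text
[[322.6  85.4]
 [322.5  85.9]] 24.75
```

View pics/w7.png

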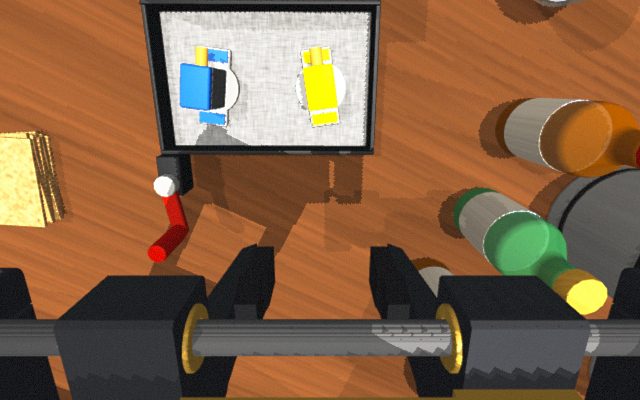

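The yellow head shows its top block at about (321,88), ear tips at (316,52) and (323,118), and the barb pointing to the rear. I'll measure it and grip.

```bash
python3 - <<'E'
from h import *
p=dict(np.load("w7.npz"));im=cv2.imread("pics/w7.png")
m=hsv(im,(24,130,110),(36,255,255));k=np.zeros_like(m);k[40:135,290:355]=255;m&=k
m=cv2.morphologyEx(m,cv2.MORPH_OPEN,np.ones((3,3),np.uint8))
n,l,s,c=cv2.connectedComponentsWithStats(m)
C=CR.T
for i in range(1,n):
    if s[i,4]<15: continue
    r=cv2.minAreaRect(np.argwhere(l==i)[:,::-1].astype(np.float32))
    for z in(.09,.038):
        X=onz(p,[c[i],r[0]],z)[:,:2];print(s[i].tolist(),c[i].round(1),z,"case",((X-[cx,cy])@CR*1000).round(1).tolist())
    b=onz(p,cv2.boxPoints(r),.09)[:,:2];e=[b[1]-b[0],b[2]-b[1]];L=max(e,key=np.linalg.norm);print("  sides mm",[round(np.linalg.norm(v)*1000,1) for v in e],"long yaw in case",np.degrees(np.arctan2(L[1],L[0])-cth).round(1))
cr=cv2.resize(im[35:140,280:370],None,fx=6,fy=5.5,interpolation=cv2.INTER_NEAREST);cv2.imwrite("pics/w7c.png",cr)
E
```

```text
[303, 47, 34, 64, 1608] [319.1  80.7] 0.09 case [[-1.5, -47.2], [0.6, -46.8]]
[303, 47, 34, 64, 1608] [319.1  80.7] 0.038 case [[-0.4, -46.8], [2.0, -46.4]]
  sides mm [np.float64(22.8), np.float64(45.8)] long yaw in case -170.8
[312, 112, 25, 13, 247] [324.2 117.9] 0.09 case [[-30.1, -51.3], [-30.1, -51.5]]
[312, 112, 25, 13, 247] [324.2 117.9] 0.038 case [[-34.1, -51.7], [-34.2, -51.9]]
  sides mm [np.float64(19.6), np.float64(8.1)] long yaw in case -82.0
```

View pics/w7c.png

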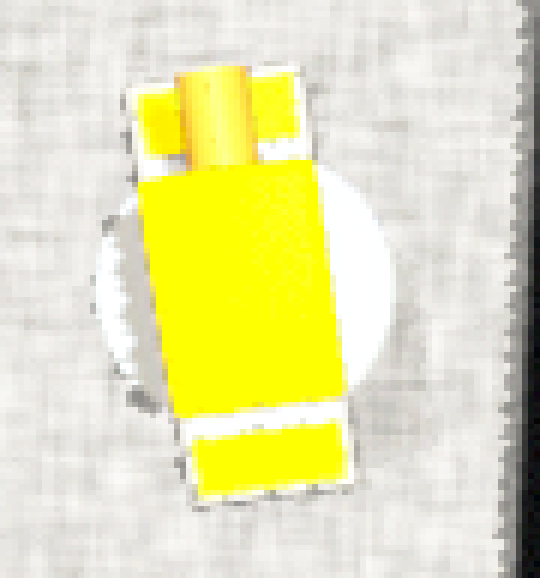

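The block's corners give centre px (320.5,87), which is case (−6,−49) mm, and yaw +8.3° relative to the case. Now grip and lift.

```bash
python3 - <<'E'
from h import *
p=dict(np.load("w7.npz"))
c=onz(p,[[320.2,86.8]],.09)[0];print("case",(c[:2]-[cx,cy])@CR)
yaw=cth+np.radians(8.3)
Q=quat([np.sin(yaw),-np.cos(yaw),0],[0,0,-1])
g=np.r_[c[:2],.068]+G
eoat.grip(.44,40)
env.goto(g+[0,0,.1],Q)
print(env.move_straight(g,vel=.12,force_limit=8))
eoat.grip(0.,40);print("width",env.get_grip_width()*88,env.get_ft_force())
f0=np.array(env.get_ft_force());b=np.array(env.get_tcp_pos());
env.move_straight(g+[0,0,.27],vel=.2)
print("df",np.array(env.get_ft_force())-f0,"width",env.get_grip_width()*88,b,env.get_tcp_pos(),env.get_time_s())
cv2.imwrite("pics/w8.png",capture("wrist"));cv2.imwrite("pics/scene8.png",capture("scene"))
cv2.imwrite("pics/m8.png",np.hstack([cv2.resize(cv2.imread("pics/w8.png"),(400,250)),cv2.imread("pics/scene8.png")[50:300,240:640]]))
E
```

```text
case [-0.00605825 -0.04806659]
False
width 24.130876489972536 [-1.00177171 -1.22678735  4.7593377 ]
df [ 1.09424347  2.05045431 -8.20962608] width 23.784006348079096 [0.53876044 0.16717269 0.01484446] [0.53719952 0.16708064 0.28241687] 28.4333
```

View pics/m8.png

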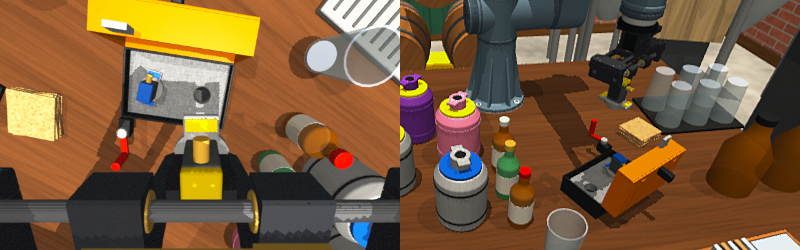

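The head is lifted: width 24 mm, about 8 N lighter, nest empty, the blue head still in place, and lid and latch open. Next I'll compute the head's offset in the hand from the ear tips, then carry it over.

```bash
cat > carry.py <<'E'
from h import *
p7=dict(np.load("w7.npz"))
F,B=onz(p7,[[315.8,55.4],[324.2,117.9]],.038)[:,:2]
hc=(F+B)/2;half=np.linalg.norm(F-B)/2;hy=np.arctan2(*(F-B)[::-1])
print("head c case mm",((hc-[cx,cy])@CR*1000).round(1),"strip r",half,"yaw in case",np.degrees(hy-cth))
t=np.array(env.get_tcp_pos());M=Ro.from_quat(np.roll(env.get_tcp_rot(),-1)).as_matrix();p=camera_params("wrist")
im=cv2.imread("pics/w8.png");m=hsv(im,(22,130,60),(36,255,255));k=np.zeros_like(m);k[180:222,285:360]=255;m&=k
n,l,s,c=cv2.connectedComponentsWithStats(m)
for i in range(1,n):
    if s[i,4]>40:
        X=onz(p,[c[i]],t[2]+.0232)[0];print("strip",s[i].tolist(),c[i].round(1),"tool mm",(M.T@(X-t)*1000).round(1))
b=np.array([0.53876044,0.16717269]);print("head c in tool from w7 (x,z) mm",(np.r_[hc-b,0]@M*1000).round(1))
E
python3 carry.py
```

```text
head c case mm [ -6.4 -47.8] strip r 0.02801635042180453 yaw in case 7.986643543232427
strip [296, 190, 52, 21, 1086] [321.5 200. ] tool mm [ -1.  -23.3  26.9]
head c in tool from w7 (x,z) mm [-0.8  0.  -0.9]
```

```bash
cat > go.py <<'E'
from h import *
K=np.array([.4187,-.3615]);yaw=np.radians(-21)
hx=np.array([np.cos(yaw),np.sin(yaw),0])
Q=quat([np.sin(yaw),-np.cos(yaw),0],[0,0,-1])
def tcp(foot,K=K): return np.r_[K,foot-.0032]+.001*hx
def settle(foot,K=K,vel=.08):
    T=tcp(foot,K);cmd=T.copy()
    for _ in range(3):
        env.move_straight(cmd,vel=vel,frame=Q);env.hold(.2)
        e=T-np.array(env.get_tcp_pos());cmd=cmd+e;vel=.03
        if np.abs(e).max()<.0004: break
    print("err mm",(e*1000).round(2))
    M=Ro.from_quat(np.roll(env.get_tcp_rot(),-1)).as_matrix();print("rot err deg",np.degrees(np.linalg.norm((Ro.from_matrix(M)*Ro.from_quat(np.roll(Q,-1)).inv()).as_rotvec())),env.get_time_s())
E
python3 - <<'E'
from go import *
print(env.ik(tcp(.28),Q),env.get_q())
env.move_straight(tcp(.285),vel=.2,frame=Q)
settle(.235)
for n in("wrist","side","scene"): cv2.imwrite(f"pics/{n}9.png",capture(n))
p=camera_params("wrist");np.savez("w9.npz",**p)
for n in("wrist","side","scene"): print(n,"ears keg/head tips",project(camera_params(n),[np.r_[K,.2]+.035*hx,np.r_[K,.2]-.035*hx,np.r_[K,.255]+.035*hx,np.r_[K,.255]-.035*hx]).round(0).tolist())
a=cv2.imread("pics/wrist9.png")[110:310,220:420];b=cv2.imread("pics/side9.png")[140:240,200:300];c=cv2.imread("pics/scene9.png")[110:230,165:285]
R=lambda x:cv2.resize(x,(400,400),interpolation=cv2.INTER_CUBIC)
cv2.imwrite("pics/m9.png",cv2.resize(np.hstack([R(b),R(c)]),(800,400)));cv2.imwrite("pics/m9w.png",R(a))
full=np.zeros((600,800,3),np.uint8);full[:400]=np.hstack([R(b),R(c)]);full[400:,:320]=cv2.imread("pics/wrist9.png")[100:300,160:480]
cv2.imwrite("pics/m9.png",full)
E
```

```text
[-9.25832507e-01  8.09981752e-02  1.57008803e+00 -4.44089210e-16
  1.49050645e+00  1.01148296e+00] [9.06005507e-02 9.95458313e-02 1.53871651e+00 8.41283168e-06
 1.50581070e+00 1.04584670e+00]
err mm [-0.   -0.01  0.02]
rot err deg 0.0027706700698837817 33.2667
wrist ears keg/head tips [[322.0, 161.0], [322.0, 263.0], [322.0, 184.0], [322.0, 313.0]]
side ears keg/head tips [[242.0, 188.0], [254.0, 168.0], [239.0, 181.0], [251.0, 160.0]]
scene ears keg/head tips [[217.0, 183.0], [228.0, 167.0], [213.0, 164.0], [225.0, 148.0]]
```

View pics/m9.png

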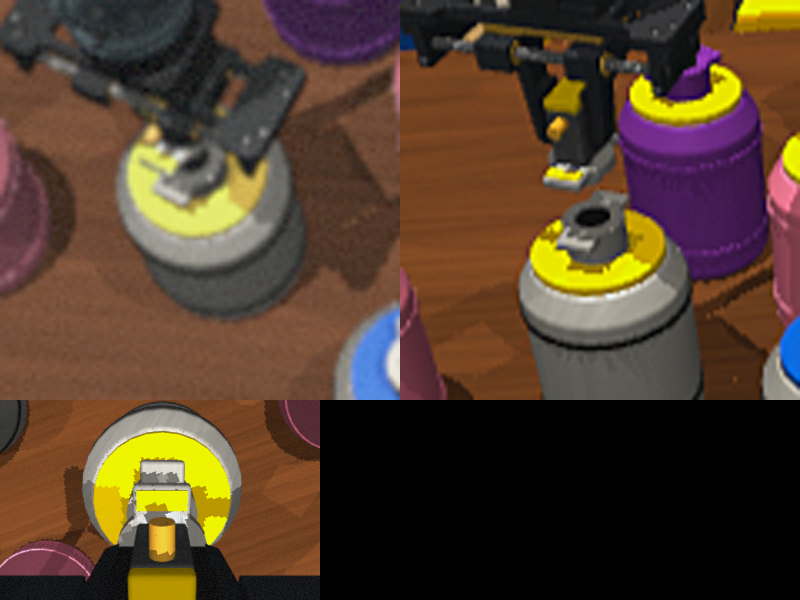

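At the 35 mm hover the wrist view shows the keg ear's end at full-frame (322,161), exactly where predicted. The head's ear is at (321.5,185) against a predicted (322,184), and the collar is symmetric about u=322, so it is centred and in line. I'll lower to 1 cm, check for slip and hand in.

```bash
python3 - <<'E'
from go import *
f0=np.array(env.get_ft_force())
settle(.2105,vel=.05);env.hold(.5)
im=capture("wrist");cv2.imwrite("pics/w10.png",im);p=camera_params("wrist")
t=np.array(env.get_tcp_pos());M=Ro.from_quat(np.roll(env.get_tcp_rot(),-1)).as_matrix()
m=hsv(im,(22,130,60),(36,255,255))
for n,i in(("w8",cv2.imread("pics/w8.png")),("w9",cv2.imread("pics/wrist9.png")),("w10",im)):
    b=hsv(i,(10,0,0),(20,255,255));print(n,"barb rows", [int(x) for x in np.nonzero(b[205:260,312:332].sum(1)>255*8)[0][[0,-1]]+205])
wh=hsv(im,(0,0,110),(180,60,255))[:,322];print("keg ear end px pred",project(p,[np.r_[K,.2]+.035*hx]),"neutral rows at u=322",np.nonzero(wh[140:215])[0][[0,-1]]+140)
print("df",np.array(env.get_ft_force())-f0,"width",env.get_grip_width()*88,np.abs(env.get_joint_velocities()).max(),env.get_time_s())
cmp=cv2.absdiff(cv2.imread("pics/wrist9.png")[225:300,300:345],im[225:300,300:345]);print("hand-view diff w9-w10",cmp.mean())
workorder.job_done()
E
```

```text
err mm [ 0.17 -0.2   0.38]
rot err deg 0.004168600734975984 34.7083
w8 barb rows [212, 259]
w9 barb rows [217, 259]
w10 barb rows [217, 259]
keg ear end px pred [[322.07063279 169.4324867 ]] neutral rows at u=322 [170 214]
df [ 0.81441281  0.31092082 -0.82913104] width 23.746854260396855 0.0011396891027990654 35.2583
hand-view diff w9-w10 3.2714074074074073
the job is handed in; nothing more can be done
```

The yellow-topped head is hovering upright over the yellow-collared keg, about 1 cm above the mouth, and the arm is holding it still. I handed the job in at 35 s on the robot clock.

- **Order of work:** I swung the latch out by about 1.45 rad, then opened the lid to about 1.67 rad and left it standing. The yellow head then came out of its nest and went over the bottles with its foot about 28 cm above the bar.
- **Correction on the way:** My first pinch at the latch closed on nothing, because the real fingertips sit about 35 mm short of the stated tool point. I confirmed this with a light touch on the bar (about 12 N) and corrected every later grasp for it.
- **Position over the keg:** The tool is within 0.4 mm of its target. The keg's ear end appears within 1 pixel of where it should be in the wrist view. From a slightly higher hover, the two sets of ears looked in line and the head centred to about 1 mm.
- **Grip and contact:** The grip width is 23.7 mm on the 24 mm block. The force changed by less than 1.2 N during the final lowering, so nothing touched the keg. The arm is at rest.
- **Less certain:**
    - The 1 cm gap comes from the grasp height and was not measured directly, so it could be off by 1–2 mm.
    - The barb shifted by about 5 pixels between lifting and hovering. That could be lighting or a small tilt in the grip. It did not change during the final lowering.
- **Left in place:** I disturbed nothing else that I could see. The blue head, lid and latch were last seen right after the lift.

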